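# Line up the label rolls by size

## Task

Line up the four white rolls of blank labels by size on the row of dark round pads: the largest on the pad next to the yellow note block, then each next smaller one, so that the smallest is next to the orange clip carton. Stand each roll upright in the middle of its pad and let go of it.

Things in the scene. Friction and masses are not known exactly. Their poses are not given: they have to be found in the camera images.
- roll_68: the largest of the four white rolls of blank labels: a cylinder standing on its flat end, 68 mm in diameter and 50 mm high, with a brown cardboard core visible in its top. Origin: centre of its underside; z up along its axis. Rigid, loose; grasp it across its diameter from above. At the start it stands on the counter among the other rolls at the robot's right.
- roll_60: the second largest of the four white rolls of blank labels: a cylinder standing on its flat end, 60 mm in diameter and 40 mm high, with a brown cardboard core visible in its top. Origin: centre of its underside; z up along its axis. Rigid, loose; grasp it across its diameter from above. At the start it stands on the counter among the other rolls at the robot's right.
- roll_52: the third largest of the four white rolls of blank labels: a cylinder standing on its flat end, 52 mm in diameter and 32 mm high, with a brown cardboard core visible in its top. Origin: centre of its underside; z up along its axis. Rigid, loose; grasp it across its diameter from above. At the start it stands on the counter among the other rolls at the robot's right.
- roll_44: the smallest of the four white rolls of blank labels: a cylinder standing on its flat end, 44 mm in diameter and 24 mm high, with a brown cardboard core visible in its top. Origin: centre of its underside; z up along its axis. Rigid, loose; grasp it across its diameter from above. At the start it stands on the counter among the other rolls at the robot's right.
- pad_a: the leftmost (+y end) of four equal dark round pads, 76 mm in diameter and 3 mm thick, in a straight row 85 mm apart centre to centre, along y give or take a small turn, on a thin fixed metal strip (100 x 335 mm, 4 mm thick). Fixed. Origin: centre of its underside; its top, on which a roll stands, is 3 mm above the origin and 7 mm above the counter.
- pad_b: the second from the left of four equal dark round pads, 76 mm in diameter and 3 mm thick, in a straight row 85 mm apart centre to centre, along y give or take a small turn, on a thin fixed metal strip (100 x 335 mm, 4 mm thick). Fixed. Origin: centre of its underside; its top, on which a roll stands, is 3 mm above the origin and 7 mm above the counter.
- pad_c: the third from the left of four equal dark round pads, 76 mm in diameter and 3 mm thick, in a straight row 85 mm apart centre to centre, along y give or take a small turn, on a thin fixed metal strip (100 x 335 mm, 4 mm thick). Fixed. Origin: centre of its underside; its top, on which a roll stands, is 3 mm above the origin and 7 mm above the counter.
- pad_d: the rightmost (-y end) of four equal dark round pads, 76 mm in diameter and 3 mm thick, in a straight row 85 mm apart centre to centre, along y give or take a small turn, on a thin fixed metal strip (100 x 335 mm, 4 mm thick). Fixed. Origin: centre of its underside; its top, on which a roll stands, is 3 mm above the origin and 7 mm above the counter.
- note_block: square yellow block of sticky notes, 77 x 77 x 33 mm, standing on the counter just beyond one end of the row of pads (about 88 mm from the centre of the end pad); which end varies. Fixed. Origin: centre of its underside.
- clips_box: orange carton of paper clips, 50 x 72 x 20 mm (x, y, z), on the counter just beyond the other end of the row (about 88 mm from the centre of that end pad). Fixed. Origin: centre of its underside.

How it is judged:
By the outcome, as a careful person would: the job done as asked, in the order asked, and still so for the second after the job is handed in, with the robot touching nothing.
It also fails if it takes over 109 s, if anything falls off the work surface, if the arm or the gripper's body presses on something with over 40 N, if the wrist force passes 120 N, or if a joint passes its speed limit or range.

## Robot

A 6-joint arm with a two-finger parallel gripper is mounted at the origin on the work surface; the furniture and walls round the work are solid. World frame = base frame: x ahead of the robot, y to its left, z up, the work surface at z = 0. Lengths are in m, angles in rad, forces in N, time in s.
With the tool pointing down it reaches from about 0.35 to 0.775 m from the base axis. Payload 7.3 kg.
Tool frame: the origin (TCP) lies midway between the tips of the shut fingers; the grasp point (between the pads) lies 19 mm behind it; z points along the fingers, y is the line along which they close (so a half turn about z gives the same grasp; the last joint's range is limited). The gripper opens to 92 mm and grips with 3 to 60 N. Pads are 19 mm wide; open, the fingers measure 130 mm over their backs; the gripper's body (75 mm by 190 mm) begins 47 mm behind the grasp point.
Start: joints at [-1.445, 0.342, 1.524, -0, 1.275, -0.146], TCP at [0.141, -0.506, 0.227] pointing down, gripper open.
Joint ranges: [-2.53, 2.53], [-0.77, 2.02], [0.04, 2.7], [-1, 4.14], [0.28, 2.66], [-3.11, 3.11]. Speed limits (rad/s): [2.57, 2.57, 3.14, 3.14, 3.14, 3.14].

## Interface

Orientations are given as a unit quaternion [w, x, y, z].
In Python, from plant import ctrl gives the robot as it stands.
- The arm moves only by the shell command python3 -m pendant 'ROWS' [FORCE]. ROWS is JSON, a list of rows, each a list of 3 entries, a list of its own where there are three numbers: the closure, from -1 (fully open) to 1 (shut), then the shift along the tool's x, y, z in cm, then the turn, a rotation vector about the tool's x, y, z in rad. A call has 1 to 12 rows; each row is the pose to reach, as a shift and turn from the pose commanded when the call began, along the tool's axes at that moment; what a row does not reach only later rows make up. A row lasts 1/8 s, in which the tool goes at most 62.5 mm and 10.7 degrees, less where a joint would pass 70% of its speed; a pose out of reach is approached as far as the arm can. A call with a gripper value outside its range is refused whole. The fingers move at their own pace and stop on an object; FORCE is the grip in N (left out, the last holds). Time passes only in rows, so rows that repeat a pose let the fingers close. It gives the time, the measured TCP pose, the force, the opening and the grip force at its end, in the units of the state.
- ctrl.get_obs(): the state, without advancing time (a new reading comes with each control period).
- ctrl.snapshot(name): name is "side" or "top" or "wrist"; returns a dict with "color" (400x640x3 uint8, blue, green, red), "range_z" (400x640 float32, m along the optical axis (not along the pixel's ray), 0 where there is no reading), "fx", "fy", "cx", "cy" (pixels), "R" (3x3) and "t" (3): a world point X has camera coordinates R X + t. Camera axes: x right, y down, z forward; pixel columns grow to the right and rows downward; lengths in m; the calibration is good to about 2 mm. A picture is of the moment at which its call begins.
- ctrl.close_job(): hands the job in; it is judged then, once.
The state is a dict: "t": time; "q": joint angles; "qd": joint speeds; "joint_efforts": joint torques, N m; "tool_pos": TCP position; "tcp_rot": TCP orientation; "force": force on the tool from outside, world axes, zero at the start; "moment": the same for the moment, N m; "finger_gap": finger opening in m; "grip_force": force on a finger pad.
Only numpy, scipy, OpenCV 4.12 (cv2) and the standard library are available. Lean on these libraries where they do the work, as an engineer would, in place of code of your own. Each camera call takes 0.05 s, during which the arm holds its last target. There are 200 camera calls.

## Working session

There is one attempt and no reset: what is moved stays moved. The work goes in short steps, Python scripts to look and compute and a shell command to move; the robot and the scene stay as the last step left them, time stands still between calls to the robot, and variables do not carry over. Pictures are saved under pics/ and viewed, at most 14 in all, crops included, and the job is handed in when it is done.

```bash
mkdir -p pics; ls; cat > h.py <<'E'
from plant import ctrl
import numpy as np, cv2
def snap(n,f=None):
    s=ctrl.snapshot(n)
    if f: cv2.imwrite(f,s["color"])
    return s
def cloud(s):
    z=s["range_z"]; v,u=np.indices(z.shape)
    P=np.stack([(u-s["cx"])/s["fx"]*z,(v-s["cy"])/s["fy"]*z,z],-1)
    return (P-s["t"])@s["R"]   # world
E
python3 - <<'E'
from h import *
o=ctrl.get_obs(); print({k:np.round(v,3) for k,v in o.items()})
s=snap("top","pics/top0.png"); np.save("top0.npy",cloud(s)); print(s["fx"],s["R"],s["t"])
E
```

```text
pics
{'t': np.float64(0.0), 'q': array([-1.445,  0.343,  1.525, -0.   ,  1.275, -0.146]), 'qd': array([-0.002,  0.001,  0.   , -0.001,  0.001, -0.001]), 'joint_efforts': array([ 1.0000e-03, -4.3123e+01, -2.4422e+01,  7.2000e-02,  5.6000e-02,
       -0.0000e+00]), 'tool_pos': array([ 0.141, -0.505,  0.226]), 'tcp_rot': array([-0.001,  0.991,  0.135,  0.   ]), 'force': array([ 0.313,  0.812, -0.505]), 'moment': array([ 0.003, -0.041, -0.003]), 'grip_force': np.float64(0.0), 'finger_gap': np.float64(0.092)}
381.82145206871724 [[ 0.0136043  -0.99981154 -0.01384972]
 [-0.99115436 -0.01165521 -0.13220131]
 [ 0.13201497  0.01552572 -0.99112613]] [-0.00608496  0.4677572   0.95693669]
```

View pics/top0.png

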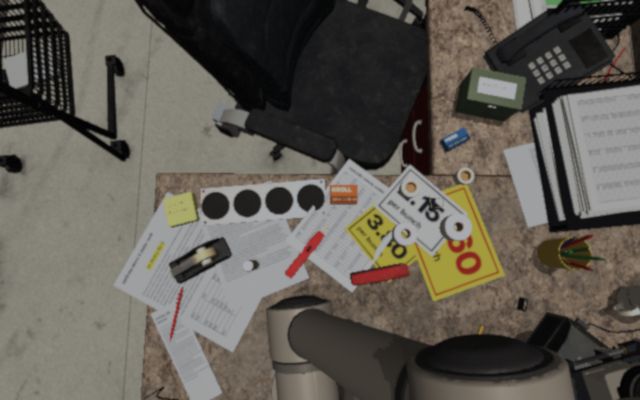

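The top view shows the note block at the left (+y, px 181,208). The pads are at about (215,205), (247,202), (279,200) and (311,196), with the carton at (343,193). The rolls are near (410,188), (465,176), (457,226) and (405,233). Next I measure them using depth.

```bash
python3 - <<'E'
from h import *
P=np.load("top0.npy"); im=cv2.imread("pics/top0.png")
H=P[...,2]
for u,v in [(215,205),(247,202),(279,200),(311,196),(181,208),(343,193),(260,270)]:
    print((u,v),np.round(P[v,u],4))
m=((H>.015)&(H<.07)).astype(np.uint8); m[:, :150]=0; m[:150]=0; m[290:]=0
n,l,st,c=cv2.connectedComponentsWithStats(m)
for i in range(1,n):
    if st[i,4]>30:
        k=l==i; p=P[k]; ht=np.percentile(p[:,2],80); q=p[p[:,2]>ht-.006]
        (cx,cy),r=cv2.minEnclosingCircle(q[:,:2].astype(np.float32)); print(c[i].round(),st[i,4],"h",ht.round(4),"xy",round(cx,4),round(cy,4),"d",round(2*r,4))
# pads: dark blobs
g=im.max(2); d=(g<45).astype(np.uint8); n,l,st,c=cv2.connectedComponentsWithStats(d)
for i in range(1,n):
    if 400<st[i,4]<1000 and 180<c[i][1]<225:
        q=P[l==i]; (cx,cy),r=cv2.minEnclosingCircle(q[:,:2].astype(np.float32)); print("pad",c[i].round(1),q.mean(0).round(4),cx,cy,2*r)
cv2.imwrite("pics/crop0.png",cv2.resize(im[150:290,320:520],None,fx=4,fy=4,interpolation=cv2.INTER_CUBIC))
E
```

```text
(215, 205) [0.4635 0.2674 0.0046]
(247, 202) [0.4722 0.1817 0.0071]
(279, 200) [0.4789 0.0969 0.005 ]
(311, 196) [0.4907 0.0119 0.0041]
(181, 208) [0.4519 0.3502 0.0256]
(343, 193) [ 0.497  -0.0723  0.0215]
(260, 270) [0.2946 0.141  0.0086]
[554. 181.] 509 h 0.031 xy 0.5298 -0.6224 d 0.1769
[465. 176.] 181 h 0.025 xy 0.5465 -0.393 d 0.0452
[410. 187.] 339 h 0.0326 xy 0.5131 -0.2475 d 0.0519
[344. 194.] 522 h 0.0213 xy 0.4955 -0.0741 d 0.0853
[180. 209.] 898 h 0.0297 xy 0.4491 0.3523 d 0.1049
[433. 203.] 46 h 0.027 xy 0.4721 -0.3036 d 0.029
[456. 227.] 661 h 0.051 xy 0.4109 -0.3593 d 0.07
[405. 234.] 438 h 0.041 xy 0.3925 -0.2301 d 0.0609
[560. 227.] 49 h 0.0564 xy 0.4132 -0.616 d 0.0089
[301. 250.] 522 h 0.0187 xy 0.3363 0.0271 d 0.1402
[194. 262.] 922 h 0.06 xy 0.3222 0.29 d 0.1024
[549. 253.] 342 h 0.0596 xy 0.3484 -0.6044 d 0.0736
[572. 253.] 224 h 0.0654 xy 0.3479 -0.6251 d 0.0569
[256. 264.] 39 h 0.0578 xy 0.3086 0.153 d 0.0251
[568. 265.] 33 h 0.0609 xy 0.3208 -0.6222 d 0.0197
[380. 275.] 745 h 0.0496 xy 0.2879 -0.1659 d 0.1401
[633. 288.] 54 h 0.0548 xy 0.268 -0.7818 d 0.0149
pad [310.1 197. ] [0.4872 0.0139 0.0107] 0.4270331859588623 0.004971034824848175 0.18413127958774567
pad [278.6 200.2] [0.4779 0.0975 0.0084] 0.42128419876098633 0.05025686323642731 0.21340154111385345
pad [246.9 202.8] [0.4698 0.1813 0.0102] 0.41194507479667664 0.09784205257892609 0.2715303599834442
pad [215.  205.2] [0.4625 0.2663 0.0079] 0.41116824746131897 0.1387975662946701 0.3422538638114929
```

View pics/crop0.png

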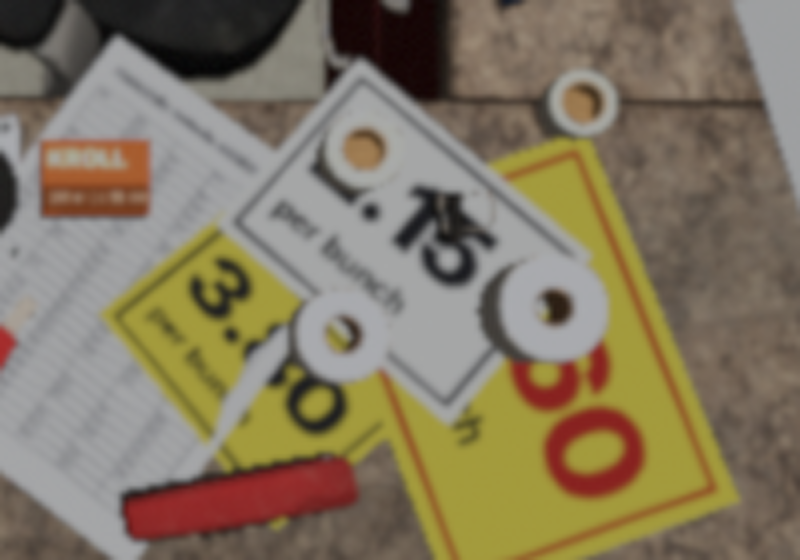

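Rolls by height and diameter, all consistent with the sizes given:

| Roll | x | y |
|---|---|---|
| roll_68 | 0.411 | -0.359 |
| roll_60 | 0.392 | -0.230 |
| roll_52 | 0.513 | -0.248 |
| roll_44 | 0.546 | -0.393 |

There is also a faint, possibly transparent object near (0.472,-0.304), at crop px 452–495, 210. I'll look at that from another view.

```bash
python3 - <<'E'
from h import *
s=snap("side"); w=snap("wrist")
a=np.hstack([s["color"],w["color"]]); cv2.imwrite("pics/sw.png",cv2.resize(np.vstack([s["color"],w["color"]]),(480,600)))
cv2.imwrite("pics/side0.png",s["color"])
for p in [(.472,-.304,.02),(.411,-.359,.05),(.546,-.393,.024)]:
  for n,c in(("side",s),("wrist",w)):
    q=c["R"]@np.array(p)+c["t"]; print(n,p,(c["fx"]*q[0]/q[2]+c["cx"]).round(),(c["fy"]*q[1]/q[2]+c["cy"]).round())
im=cv2.imread("pics/top0.png"); 
E
```

```text
side (0.472, -0.304, 0.02) 342.0 149.0
wrist (0.472, -0.304, 0.02) 196.0 -262.0
side (0.411, -0.359, 0.05) 364.0 135.0
wrist (0.411, -0.359, 0.05) 238.0 -176.0
side (0.546, -0.393, 0.024) 327.0 134.0
wrist (0.546, -0.393, 0.024) 322.0 -354.0
```

View pics/sw.png

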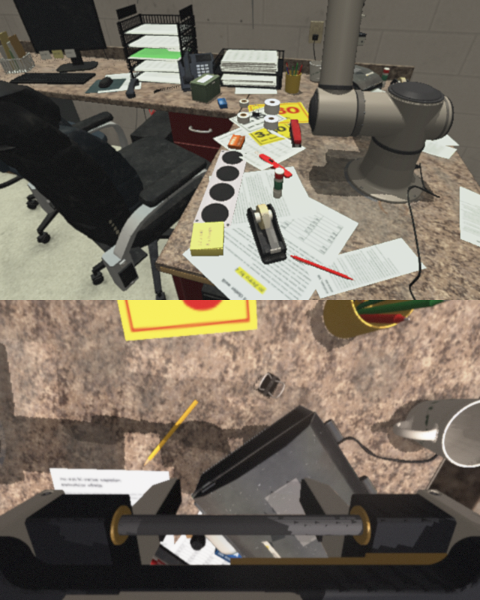

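```bash
cat >> h.py <<'E'
from scipy.spatial.transform import Rotation as Ro
YAW=1.668   # heading of tool x; closing line across the pad row
def go(*targets, yaw=None, first=None):
    o=ctrl.get_obs(); R=Ro.from_quat(np.roll(o["tcp_rot"],-1)); M=R.as_matrix()
    print("now",o["t"].round(2),o["tool_pos"].round(4),"yaw",np.arctan2(M[1,0],M[0,0]).round(3),"gap",o["finger_gap"].round(4))
    D=np.eye(3)
    if yaw is not None:
        c,s=np.cos(yaw),np.sin(yaw); D=np.array([[c,s,0],[s,-c,0],[0,0,-1.]])
        print("turn",(R.inv()*Ro.from_matrix(D)).as_rotvec().round(3))
    for t in targets: print(t,"shift cm",(100*M.T@(np.array(t)-o["tool_pos"])).round(2))
E
python3 - <<'E'
from h import *
go((.44,-.31,.30),yaw=YAW)
P=np.load("top0.npy"); q=P.reshape(-1,3); 
k=(q[:,0]>.3)&(q[:,0]<.75)&(q[:,1]>-.5)&(q[:,1]<.45)&(q[:,2]>.035)
h,_,_=np.histogram2d(q[k,0],q[k,1],bins=[np.arange(.3,.76,.05),np.arange(-.5,.46,.05)]); 
for i in range(9):
  print(round(.3+.05*i,2),[ (int(1000*q[k][(np.abs(q[k][:,0]-.325-.05*i)<.025)&(np.abs(q[k][:,1]+.475-.05*j)<.025)][:,2].max()) if h[i,j]>5 else 0) for j in range(19)])
E
```

```text
Traceback (most recent call last):
  File "h.py", line 15, in go
    print("now",o["t"].round(2),o["tool_pos"].round(4),"yaw",np.arctan2(M[1,0],M[0,0]).round(3),"gap",o["finger_gap"].round(4))
                ^^^^^^^^^^^^
AttributeError: 'float' object has no attribute 'round'
```

```bash
sed -i 's/o\["t"\].round(2)/round(float(o["t"]),2)/; s/o\["finger_gap"\].round(4)/round(float(o["finger_gap"]),4)/' h.py
python3 - <<'E'
from h import *
go((.44,-.31,.30),yaw=YAW)
P=np.load("top0.npy"); q=P.reshape(-1,3); 
k=(q[:,0]>.3)&(q[:,0]<.75)&(q[:,1]>-.5)&(q[:,1]<.45)&(q[:,2]>.035)
h,_,_=np.histogram2d(q[k,0],q[k,1],bins=[np.arange(.3,.76,.05),np.arange(-.5,.46,.05)]); 
for i in range(9):
  print(round(.3+.05*i,2),[ (int(1000*q[k][(np.abs(q[k][:,0]-.325-.05*i)<.025)&(np.abs(q[k][:,1]+.475-.05*j)<.025)][:,2].max()) if h[i,j]>5 else 0) for j in range(19)])
E
```

```text
now 0.15 [ 0.1409 -0.5054  0.2262] yaw 0.272 gap 0.0916
turn [-1.000e-03 -1.000e-03 -1.396e+00]
(0.44, -0.31, 0.3) shift cm [ 34.06 -10.81  -7.36]
0.3 [0, 0, 0, 0, 0, 54, 51, 0, 0, 1010, 0, 0, 102, 103, 62, 76, 69, 43, 0]
0.35 [0, 0, 54, 53, 42, 45, 0, 0, 0, 0, 0, 0, 0, 0, 0, 69, 0, 0, 0]
0.4 [0, 0, 54, 53, 41, 44, 0, 0, 0, 0, 0, 0, 0, 0, 0, 0, 0, 0, 0]
0.45 [0, 0, 0, 45, 45, 0, 0, 0, 0, 0, 0, 0, 0, 0, 0, 0, 0, 0, 0]
0.5 [0, 0, 0, 0, 0, 0, 0, 0, 0, 0, 0, 0, 0, 0, 0, 0, 0, 0, 0]
0.55 [0, 0, 0, 0, 0, 0, 0, 0, 0, 0, 0, 0, 0, 0, 0, 0, 0, 0, 0]
0.6 [0, 0, 0, 0, 0, 0, 0, 0, 0, 0, 0, 0, 0, 0, 0, 0, 0, 0, 0]
0.65 [0, 0, 0, 0, 0, 0, 0, 0, 0, 0, 0, 0, 0, 0, 0, 0, 0, 0, 0]
0.7 [97, 95, 96, 0, 0, 0, 0, 0, 0, 0, 0, 0, 0, 0, 0, 0, 0, 0, 0]
```

```bash
python3 -m pendant '[[-1,[34,-10.8,-7.4],[0,0,-1.396]],[-1,[34,-10.8,-7.4],[0,0,-1.396]],[-1,[34,-10.8,-7.4],[0,0,-1.396]],[-1,[34,-10.8,-7.4],[0,0,-1.396]],[-1,[34,-10.8,-7.4],[0,0,-1.396]],[-1,[34,-10.8,-7.4],[0,0,-1.396]],[-1,[34,-10.8,-7.4],[0,0,-1.396]],[-1,[34,-10.8,-7.4],[0,0,-1.396]],[-1,[34,-10.8,-7.4],[0,0,-1.396]],[-1,[34,-10.8,-7.4],[0,0,-1.396]],[-1,[34,-10.8,-7.4],[0,0,-1.396]]]' 20; python3 - <<'E'
from h import *
go((.411,-.359,.12),yaw=YAW)
s=snap("wrist","pics/w1.png"); np.save("w1.npy",cloud(s)); print(s["R"].round(3),s["t"].round(3))
E
```

```text
t: 1.52
tool_pos: [0.4393, -0.3106, 0.3007]
tcp_rot: [-0.0, 0.672, 0.74, -0.0]
force: [0.6, -0.3, 0.1]
finger_gap: 0.0921
grip_force: 0.0
now 1.52 [ 0.4393 -0.3106  0.3007] yaw 1.666 gap 0.0921
turn [-0.    -0.    -0.002]
(0.411, -0.359, 0.12) shift cm [-4.55 -3.28 18.07]
[[ 0.995  0.096 -0.   ]
 [ 0.091 -0.946  0.311]
 [ 0.029 -0.309 -0.951]] [-0.407 -0.395  0.353]
```

View pics/w1.png

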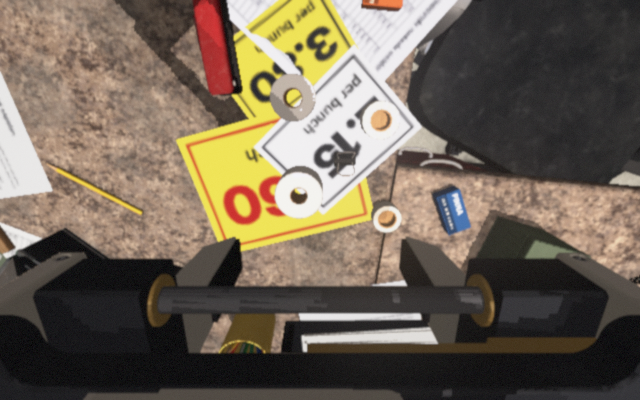

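The wrist view shows the rolls at (299,191) for 68, (293,98) for 60, (379,118) for 52 and (387,219) for 44. The object between them at (345,160) is a small binder clip. I measure the rolls again from here.

```bash
python3 - <<'E'
from h import *
P=np.load("w1.npy"); go()
for n,x,y,d,h in [(68,.411,-.359,.068,.05),(60,.392,-.23,.06,.04),(52,.513,-.248,.052,.032),(44,.546,-.393,.044,.024)]:
    k=(np.hypot(P[...,0]-x,P[...,1]-y)<d/2+.012)&(abs(P[...,2]-h)<.006); q=P[k]
    (cx,cy),r=cv2.minEnclosingCircle(q[:,:2].astype(np.float32)); print(n,k.sum(),cx,cy,2*r,np.median(q[:,2]), (q[:,:2].max(0)+q[:,:2].min(0))/2)
k=(np.hypot(P[...,0]-.472,P[...,1]+.304)<.03)&(P[...,2]>.012); q=P[k];print("clip",q.min(0),q.max(0))
go((.411,-.359,.10),(.411,-.359,.010))
E
```

```text
now 1.57 [ 0.4393 -0.3106  0.3007] yaw 1.667 gap 0.0922
68 1597 0.41291648149490356 -0.35676488280296326 0.0684737116098404 0.049198990775273635 [ 0.41284021 -0.35680958]
60 1498 0.39439594745635986 -0.2274826169013977 0.0602458119392395 0.03913464568088383 [ 0.394678   -0.22746217]
52 920 0.5154666900634766 -0.24493321776390076 0.05205843597650528 0.0310996689914367 [ 0.51522396 -0.24491154]
44 453 0.5487646460533142 -0.3894556760787964 0.044191692024469376 0.023174725359630367 [ 0.54920138 -0.38953633]
clip [ 0.44669667 -0.3243564   0.01205382] [ 0.5000702  -0.27465495  0.41131674]
now 1.57 [ 0.4393 -0.3106  0.3007] yaw 1.667 gap 0.0922
(0.411, -0.359, 0.1) shift cm [-4.55 -3.28 20.07]
(0.411, -0.359, 0.01) shift cm [-4.55 -3.28 29.07]
```

```bash
python3 -m pendant '[[-1,[-4.5,-3.2,10],[0,0,0]],[-1,[-4.5,-3.2,14],[0,0,0]],[-1,[-4.5,-3.2,18],[0,0,0]],[-1,[-4.5,-3.2,22],[0,0,0]],[-1,[-4.5,-3.2,25],[0,0,0]],[-1,[-4.5,-3.2,27],[0,0,0]],[-1,[-4.5,-3.2,28.8],[0,0,0]],[-1,[-4.5,-3.2,28.8],[0,0,0]],[1,[-4.5,-3.2,28.8],[0,0,0]],[1,[-4.5,-3.2,28.8],[0,0,0]],[1,[-4.5,-3.2,28.8],[0,0,0]],[1,[-4.5,-3.2,28.8],[0,0,0]]]' 20; python3 - <<'E'
from h import *
go()
E
```

```text
t: 3.08
tool_pos: [0.4123, -0.3587, 0.0134]
tcp_rot: [0.001, 0.672, 0.741, -0.0]
force: [-0.9, 0.7, 5.0]
finger_gap: 0.0678
grip_force: 20.0
now 3.08 [ 0.4123 -0.3587  0.0134] yaw 1.668 gap 0.0678
```

```bash
python3 -m pendant '[[1,[0,0,-4],[0,0,0]],[1,[0,0,-10],[0,0,0]],[1,[4,1,-16],[0,0,0]],[1,[10,3,-20],[0,0,0]],[1,[16,6,-23],[0,0,0]],[1,[22,10,-24],[0,0,0]],[1,[28,10.6,-24],[0,0,0]],[1,[34,10.6,-24],[0,0,0]],[1,[40,10.6,-24],[0,0,0]],[1,[46,10.6,-24],[0,0,0]],[1,[50,10.6,-24],[0,0,0]],[1,[50,10.6,-24],[0,0,0]]]' ; python3 - <<'E'
from h import *
go()
s=snap("wrist","pics/w2.png"); np.save("w2.npy",cloud(s))
for x,y in [(.4625,.2663),(.4698,.1813),(.4779,.0975),(.487,.014)]:
    q=s["R"]@np.array([x,y,.007])+s["t"]; print((s["fx"]*q[0]/q[2]+s["cx"]).round(),(s["fy"]*q[1]/q[2]+s["cy"]).round())
E
```

```text
t: 4.58
tool_pos: [0.4679, 0.1532, 0.2525]
tcp_rot: [-0.0, 0.67, 0.743, -0.0]
force: [0.5, -1.5, -1.4]
finger_gap: 0.0678
grip_force: 20.0
now 4.58 [0.4679 0.1532 0.2525] yaw 1.674 gap 0.0678
326.0 76.0
324.0 146.0
324.0 206.0
324.0 259.0
```

View pics/w2.png

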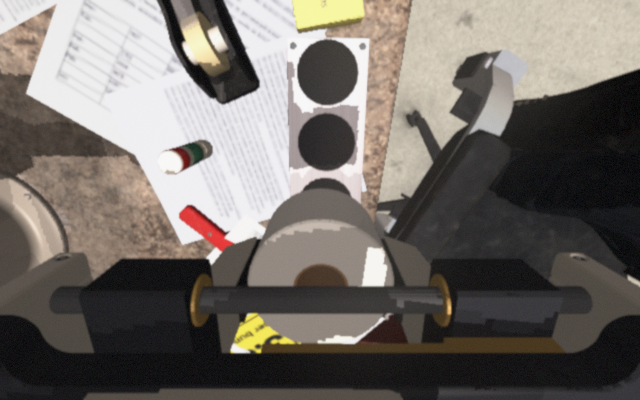

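Pads a and b show as dark circles at (327,72) and (326,141), with the note block at the top (330,10). The roll hangs squarely between the fingers. I fit the pads from this near view.

```bash
cat >> h.py <<'E'
def ray(s,u,v,z):
    d=s["R"].T@np.array([(u-s["cx"])/s["fx"],(v-s["cy"])/s["fy"],1]); c=-s["R"].T@s["t"]
    return c+d*(z-c[2])/d[2]
def pad(s,u,v,z=.007):
    g=(s["color"].max(2)<75).astype(np.uint8); g=cv2.morphologyEx(g,cv2.MORPH_OPEN,np.ones((5,5)))
    n,l,st,c=cv2.connectedComponentsWithStats(g); i=l[v,u]
    ct=max(cv2.findContours((l==i).astype(np.uint8),0,1)[0],key=len)[:,0]
    q=np.array([ray(s,a,b,z)[:2] for a,b in ct],np.float32)
    (x,y),r=cv2.minEnclosingCircle(q); return (round(x,4),round(y,4),"d",round(2*r,4),"bbox mid",((q.max(0)+q.min(0))/2).round(4))
E
python3 - <<'E'
from h import *
s=snap("wrist"); print(pad(s,327,72),pad(s,326,141)); P=cloud(s)
k=(np.abs(P[...,2]-.0)<.012); print(np.median(P[60:85,315:340,2]))
E
```

```text
(0.4635, 0.2699, 'd', 0.0717, 'bbox mid', array([0.4636, 0.27  ], dtype=float32)) (0.4714, 0.1853, 'd', 0.0732, 'bbox mid', array([0.4714, 0.1861], dtype=float32))
0.006156795098740425
```

```bash
python3 - <<'E'
from h import *
go((.4633,.2675,.0212),yaw=YAW)
E
```

```text
now 4.67 [0.4687 0.1501 0.2525] yaw 1.67 gap 0.0678
turn [-0.001  0.001  0.002]
(0.4633, 0.2675, 0.0212) shift cm [11.75  0.64 23.12]
```

```bash
python3 -m pendant '[[1,[6,0.4,3],[0,0,0]],[1,[11.7,0.6,8],[0,0,0]],[1,[11.7,0.6,13],[0,0,0]],[1,[11.7,0.6,16],[0,0,0]],[1,[11.7,0.6,19],[0,0,0]],[1,[11.7,0.6,20],[0,0,0]],[1,[11.7,0.6,20],[0,0,0]],[1,[11.7,0.6,20],[0,0,0]]]' ; python3 - <<'E'
from h import *
go((.4633,.2675,.0212),yaw=YAW)
E
```

```text
t: 5.68
tool_pos: [0.4648, 0.2664, 0.0539]
tcp_rot: [0.001, 0.672, 0.74, 0.001]
force: [-0.3, -0.1, -1.0]
finger_gap: 0.0677
grip_force: 20.0
now 5.67 [0.4648 0.2664 0.0539] yaw 1.667 gap 0.0677
turn [ 0.002 -0.    -0.001]
(0.4633, 0.2675, 0.0212) shift cm [ 0.12 -0.15  3.27]
```

```bash
python3 -m pendant '[[1,[0.1,-0.1,2],[0,0,0]],[1,[0.1,-0.1,3],[0,0,0]],[1,[0.1,-0.1,3.2],[0,0,0]],[1,[0.1,-0.1,3.2],[0,0,0]],[1,[0.1,-0.1,3.2],[0,0,0]]]' ; python3 - <<'E'
from h import *
go((.4633,.2675,.0204),yaw=YAW)
E
```

```text
t: 6.3
tool_pos: [0.463, 0.2677, 0.0212]
tcp_rot: [0.0, 0.672, 0.741, 0.0]
force: [-0.7, -0.5, -1.4]
finger_gap: 0.0672
grip_force: 20.0
now 6.3 [0.463  0.2677 0.0212] yaw 1.668 gap 0.0672
turn [ 0.001 -0.    -0.   ]
(0.4633, 0.2675, 0.0204) shift cm [-0.02  0.03  0.08]
```

```bash
python3 -m pendant '[[1,[0,0,0.1],[0,0,0]],[1,[0,0,0.1],[0,0,0]],[-1,[0,0,0.1],[0,0,0]],[-1,[0,0,0.1],[0,0,0]],[-1,[0,0,0.1],[0,0,0]],[-1,[0,0,-4],[0,0,0]],[-1,[0,0,-10],[0,0,0]],[-1,[-6,0.5,-15],[0,0,0]],[-1,[-12,1,-20],[0,0,0]],[-1,[-18,1.4,-23],[0,0,0]],[-1,[-18,1.4,-23],[0,0,0]],[-1,[-18,1.4,-23],[0,0,0]]]' ; python3 - <<'E'
from h import *
go((.3935,-.229,.20),(.3935,-.229,.012),yaw=YAW)
s=snap("wrist","pics/w3.png"); P=cloud(s)
for n,z,x,y,d,h in [("68",.057,.463,.268,.068,.05)]:
    k=(np.hypot(P[...,0]-x,P[...,1]-y)<d/2+.012)&(abs(P[...,2]-z)<.006); q=P[k]
    (cx,cy),r=cv2.minEnclosingCircle(q[:,:2].astype(np.float32)); print(n,k.sum(),cx,cy,2*r,np.median(q[:,2]))
for x,y in [(.4714,.1853),(.48,.101),(.488,.017)]:
    q=s["R"]@np.array([x,y,.007])+s["t"]; u,v=int(s["fx"]*q[0]/q[2]+s["cx"]),int(s["fy"]*q[1]/q[2]+s["cy"]); print(u,v,pad(s,u,v))
E
```

```text
t: 7.8
tool_pos: [0.495, 0.088, 0.252]
tcp_rot: [0.001, 0.673, 0.739, 0.001]
force: [0.3, 0.3, -0.8]
finger_gap: 0.092
grip_force: 0.0
now 7.8 [0.495 0.088 0.252] yaw 1.664 gap 0.092
turn [ 0.003  0.001 -0.004]
(0.3935, -0.229, 0.2) shift cm [-30.61 -13.08   5.17]
(0.3935, -0.229, 0.012) shift cm [-30.6  -13.14  23.97]
68 1645 0.46325021982192993 0.2651919722557068 0.06672776490449905 0.05598427019611816
308 87 (0.471, 0.1846, 'd', 0.0734, 'bbox mid', array([0.4715, 0.1845], dtype=float32))
309 155 (0.4793, 0.1013, 'd', 0.0734, 'bbox mid', array([0.4795, 0.1009], dtype=float32))
310 215 (0.4874, 0.0174, 'd', 0.072, 'bbox mid', array([0.4883, 0.0174], dtype=float32))
```

View pics/w3.png

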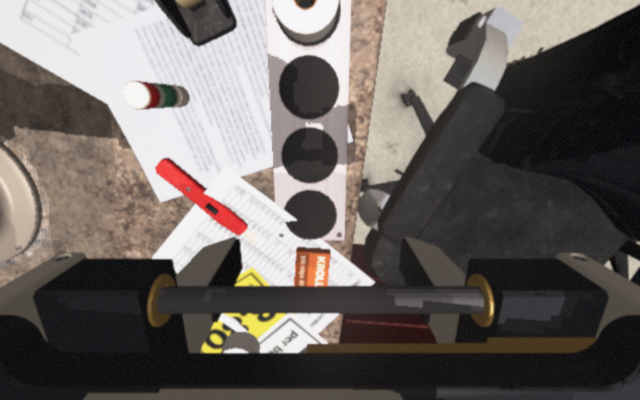

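Roll_68 stands upright on pad a (px 305,12). Pads b, c and d are clear at (308,87), (309,155) and (310,215). Next is roll_60.

```bash
python3 -m pendant '[[-0.63,[-6,-3,0],[0,0,0]],[-0.63,[-12,-6,0],[0,0,0]],[-0.63,[-18,-9,0],[0,0,0]],[-0.63,[-24,-12,2],[0,0,0]],[-0.63,[-30,-13.1,6],[0,0,0]],[-0.63,[-30.6,-13.1,11],[0,0,-0.004]],[-0.63,[-30.6,-13.1,15],[0,0,-0.004]],[-0.63,[-30.6,-13.1,15],[0,0,-0.004]],[-0.63,[-30.6,-13.1,15],[0,0,-0.004]],[-0.63,[-30.6,-13.1,15],[0,0,-0.004]]]' ; python3 - <<'E'
from h import *
go((.3935,-.2285,.012),yaw=YAW)
E
```

```text
t: 9.1
tool_pos: [0.3945, -0.2276, 0.1026]
tcp_rot: [0.002, 0.67, 0.742, 0.0]
force: [-0.4, -0.8, -0.1]
finger_gap: 0.0751
grip_force: 0.0
now 9.1 [ 0.3945 -0.2276  0.1026] yaw 1.673 gap 0.0751
turn [0.003 0.003 0.005]
(0.3935, -0.2285, 0.012) shift cm [-0.06 -0.14  9.06]
```

```bash
python3 -m pendant '[[-0.63,[-0.1,-0.1,3],[0,0,0]],[-0.63,[-0.1,-0.1,6],[0,0,0]],[-0.63,[-0.1,-0.1,8],[0,0,0]],[-0.63,[-0.1,-0.1,9],[0,0,0]],[-0.63,[-0.1,-0.1,9],[0,0,0]],[1,[-0.1,-0.1,9],[0,0,0]],[1,[-0.1,-0.1,9],[0,0,0]],[1,[-0.1,-0.1,9],[0,0,0]],[1,[-0.1,-0.1,9],[0,0,0]]]' 20 ; python3 - <<'E'
from h import *
go((.4712,.1835,.10),yaw=YAW)
E
```

```text
t: 10.22
tool_pos: [0.393, -0.2291, 0.0116]
tcp_rot: [0.001, 0.671, 0.742, 0.0]
force: [0.8, 1.8, 6.5]
finger_gap: 0.0596
grip_force: 20.0
now 10.22 [ 0.393  -0.2291  0.0116] yaw 1.672 gap 0.0596
turn [0.002 0.001 0.004]
(0.4712, 0.1835, 0.1) shift cm [40.25 11.95 -8.89]
```

```bash
python3 -m pendant '[[1,[0,0,-4],[0,0,0]],[1,[0,0,-10],[0,0,0]],[1,[6,2,-12],[0,0,0]],[1,[12,4,-12],[0,0,0]],[1,[18,6,-12],[0,0,0]],[1,[24,8,-12],[0,0,0]],[1,[30,10,-12],[0,0,0]],[1,[36,11,-12],[0,0,0]],[1,[40.2,11.9,-10],[0,0,0.004]],[1,[40.2,11.9,-7],[0,0,0.004]],[1,[40.2,11.9,-6],[0,0,0.004]],[1,[40.2,11.9,-6],[0,0,0.004]]]' ; python3 - <<'E'
from h import *
go((.4702,.1828,.0186),yaw=YAW)
E
```

```text
t: 11.72
tool_pos: [0.4698, 0.1827, 0.0704]
tcp_rot: [-0.0, 0.672, 0.74, -0.001]
force: [0.2, 0.5, -1.5]
finger_gap: 0.0594
grip_force: 20.0
now 11.72 [0.4698 0.1827 0.0704] yaw 1.667 gap 0.0594
turn [-0.002  0.    -0.001]
(0.4702, 0.1828, 0.0186) shift cm [0.01 0.04 5.18]
```

```bash
python3 -m pendant '[[1,[0,0,2.5],[0,0,0]],[1,[0,0,4.2],[0,0,0]],[1,[0,0,5],[0,0,0]],[1,[0,0,5.2],[0,0,0]],[1,[0,0,5.2],[0,0,0]],[1,[0,0,5.2],[0,0,0]],[-1,[0,0,5.2],[0,0,0]],[-1,[0,0,5.2],[0,0,0]],[-1,[0,0,5.2],[0,0,0]],[-1,[0,0,2],[0,0,0]],[-1,[0,0,-4],[0,0,0]],[-1,[0,0,-8],[0,0,0]]]' ; python3 - <<'E'
from h import *
go((.514,-.2465,.15),yaw=YAW)
E
```

```text
t: 13.22
tool_pos: [0.4707, 0.1835, 0.1531]
tcp_rot: [0.001, 0.672, 0.741, 0.001]
force: [1.3, 0.5, -0.9]
finger_gap: 0.092
grip_force: 0.0
now 13.22 [0.4707 0.1835 0.1531] yaw 1.668 gap 0.092
turn [ 0.002 -0.    -0.   ]
(0.514, -0.2465, 0.15) shift cm [-43.21   0.14   0.31]
```

```bash
python3 -m pendant '[[-1,[-6,0.1,-2],[0,0,0]],[-1,[-12,0.1,-2],[0,0,0]],[-0.8,[-18,0.1,-2],[0,0,0]],[-0.6,[-24,0.1,-2],[0,0,0]],[-0.6,[-30,0.1,-2],[0,0,0]],[-0.6,[-36,0.1,0],[0,0,0]],[-0.6,[-42,0.1,3],[0,0,0]],[-0.6,[-43.2,0.1,6],[0,0,0]],[-0.6,[-43.2,0.1,7],[0,0,0]],[-0.6,[-43.2,0.1,7],[0,0,0]],[-0.6,[-43.2,0.1,7],[0,0,0]]]' ; python3 - <<'E'
from h import *
go((.5142,-.2462,.010),yaw=YAW)
s=snap("wrist","pics/w4.png")
E
```

```text
t: 14.6
tool_pos: [0.5138, -0.2458, 0.0822]
tcp_rot: [0.001, 0.671, 0.741, 0.0]
force: [0.0, 1.2, 0.1]
finger_gap: 0.0734
grip_force: 0.0
now 14.6 [ 0.5138 -0.2458  0.0822] yaw 1.669 gap 0.0734
turn [0.002 0.001 0.001]
(0.5142, -0.2462, 0.01) shift cm [-0.04  0.02  7.22]
```

View pics/w4.png

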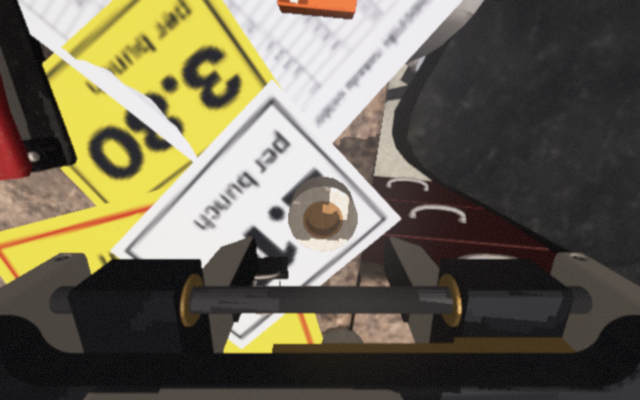

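Roll_52 is at (322,215), centred between the fingers. The binder clip is at (270,268), so I check its clearance from the left finger.

```bash
python3 - <<'E'
from h import *
s=snap("wrist")
for p in [(250,258),(288,258),(270,255),(290,275)]: print(p,[ray(s,*p,z)[:2].round(3) for z in(0,.02)])
for x in (.455,.478):
  q=s["R"]@np.array([x,-.246,.01])+s["t"]; print(x,s["fx"]*q[0]/q[2]+s["cx"],s["fy"]*q[1]/q[2]+s["cy"])
E
```

```text
(250, 258) [array([ 0.457, -0.299]), array([ 0.461, -0.288])]
(288, 258) [array([ 0.49 , -0.296]), array([ 0.492, -0.285])]
(270, 255) [array([ 0.474, -0.295]), array([ 0.477, -0.284])]
(290, 275) [array([ 0.493, -0.313]), array([ 0.494, -0.3  ])]
0.455 246.53400100531263 204.48786834547192
0.478 275.454789595502 207.15734403538298
```

Clear by about 3 cm, so I go down and grasp.

```bash
python3 -m pendant '[[-0.6,[0,0,3],[0,0,0]],[-0.6,[0,0,5.5],[0,0,0]],[-0.6,[0,0,6.7],[0,0,0]],[-0.6,[0,0,7.2],[0,0,0]],[-0.6,[0,0,7.2],[0,0,0]],[1,[0,0,7.2],[0,0,0]],[1,[0,0,7.2],[0,0,0]],[1,[0,0,7.2],[0,0,0]],[1,[0,0,7.2],[0,0,0]]]' 20 ; python3 - <<'E'
from h import *
go((.4787,.1000,.10),yaw=YAW)
E
```

```text
t: 15.82
tool_pos: [0.5135, -0.2468, 0.0093]
tcp_rot: [0.001, 0.672, 0.741, 0.0]
force: [0.8, 0.5, 3.8]
finger_gap: 0.0516
grip_force: 20.0
now 15.82 [ 0.5135 -0.2468  0.0093] yaw 1.668 gap 0.0516
turn [ 0.001  0.001 -0.   ]
(0.4787, 0.1, 0.1) shift cm [34.84 -0.1  -9.1 ]
```

```bash
python3 -m pendant '[[1,[0,0,-4],[0,0,0]],[1,[0,-0.1,-10],[0,0,0]],[1,[6,-0.1,-12],[0,0,0]],[1,[12,-0.1,-12],[0,0,0]],[1,[18,-0.1,-12],[0,0,0]],[1,[24,-0.1,-12],[0,0,0]],[1,[30,-0.2,-11],[0,0,0]],[1,[34.7,-0.2,-9],[0,0,0]],[1,[34.7,-0.2,-7],[0,0,0]],[1,[34.7,-0.2,-6],[0,0,0]],[1,[34.7,-0.2,-6],[0,0,0]],[1,[34.7,-0.2,-6],[0,0,0]]]' ; python3 - <<'E'
from h import *
go((.478,.0988,.0163),yaw=YAW)
E
```

```text
t: 17.32
tool_pos: [0.478, 0.098, 0.0692]
tcp_rot: [0.0, 0.672, 0.74, 0.0]
force: [1.0, 0.8, -1.5]
finger_gap: 0.0515
grip_force: 20.0
now 17.32 [0.478  0.098  0.0692] yaw 1.667 gap 0.0515
turn [ 0.001  0.    -0.001]
(0.478, 0.0988, 0.0163) shift cm [0.08 0.01 5.29]
```

```bash
python3 -m pendant '[[1,[0.1,0,2.5],[0,0,0]],[1,[0.1,0,4.2],[0,0,0]],[1,[0.1,0,5],[0,0,0]],[1,[0.1,0,5.3],[0,0,0]],[1,[0.1,0,5.3],[0,0,0]],[1,[0.1,0,5.3],[0,0,0]],[-1,[0.1,0,5.3],[0,0,0]],[-1,[0.1,0,5.3],[0,0,0]],[-1,[0.1,0,5.3],[0,0,0]],[-1,[0.1,0,2],[0,0,0]],[-1,[0.1,0,-4],[0,0,0]],[-1,[0.1,0,-8],[0,0,0]]]' ; python3 - <<'E'
from h import *
go((.5476,-.391,.15),yaw=YAW)
E
```

```text
t: 18.82
tool_pos: [0.4778, 0.0997, 0.151]
tcp_rot: [0.001, 0.672, 0.741, 0.001]
force: [0.7, -0.3, -0.9]
finger_gap: 0.0913
grip_force: 0.0
now 18.82 [0.4778 0.0997 0.151 ] yaw 1.668 gap 0.0913
turn [ 0.002  0.    -0.   ]
(0.5476, -0.391, 0.15) shift cm [-49.51   2.19   0.12]
```

```bash
python3 -m pendant '[[-1,[-6,0.1,-1],[0,0,0]],[-1,[-12,0.4,-1],[0,0,0]],[-0.7,[-18,0.8,-1],[0,0,0]],[-0.5,[-24,1.2,-1],[0,0,0]],[-0.5,[-30,1.6,-1],[0,0,0]],[-0.5,[-36,2,0],[0,0,0]],[-0.5,[-42,2.2,2],[0,0,0]],[-0.5,[-48,2.2,5],[0,0,0]],[-0.5,[-49.5,2.2,7],[0,0,0]],[-0.5,[-49.5,2.2,7],[0,0,0]],[-0.5,[-49.5,2.2,7],[0,0,0]]]' ; python3 - <<'E'
from h import *
go((.5476,-.391,.007),yaw=YAW)
E
```

```text
t: 20.2
tool_pos: [0.5475, -0.3901, 0.0794]
tcp_rot: [0.0, 0.672, 0.741, 0.0]
force: [0.0, 0.6, 0.7]
finger_gap: 0.0689
grip_force: 0.0
now 20.2 [ 0.5475 -0.3901  0.0794] yaw 1.668 gap 0.0689
turn [0. 0. 0.]
(0.5476, -0.391, 0.007) shift cm [-0.09 -0.    7.24]
```

```bash
python3 -m pendant '[[-0.5,[-0.1,0,3],[0,0,0]],[-0.5,[-0.1,0,5.5],[0,0,0]],[-0.5,[-0.1,0,6.7],[0,0,0]],[-0.5,[-0.1,0,7.2],[0,0,0]],[-0.5,[-0.1,0,7.2],[0,0,0]],[1,[-0.1,0,7.2],[0,0,0]],[1,[-0.1,0,7.2],[0,0,0]],[1,[-0.1,0,7.2],[0,0,0]],[1,[-0.1,0,7.2],[0,0,0]]]' 20 ; python3 - <<'E'
from h import *
go((.4866,.0155,.10),yaw=YAW)
E
```

```text
t: 21.32
tool_pos: [0.5476, -0.3921, 0.0072]
tcp_rot: [0.0, 0.672, 0.741, 0.0]
force: [-0.3, 0.5, 3.0]
finger_gap: 0.0438
grip_force: 20.0
now 21.32 [ 0.5476 -0.3921  0.0072] yaw 1.668 gap 0.0438
turn [ 0.001  0.001 -0.   ]
(0.4866, 0.0155, 0.1) shift cm [41.15 -2.12 -9.31]
```

```bash
python3 -m pendant '[[1,[0,0,-4],[0,0,0]],[1,[0,-0.1,-10],[0,0,0]],[1,[6,-0.5,-12],[0,0,0]],[1,[12,-1,-12],[0,0,0]],[1,[18,-1.5,-12],[0,0,0]],[1,[24,-2,-12],[0,0,0]],[1,[30,-2.1,-12],[0,0,0]],[1,[36,-2.1,-10],[0,0,0]],[1,[41.1,-2.1,-7],[0,0,0]],[1,[41.1,-2.1,-6],[0,0,0]],[1,[41.1,-2.1,-6],[0,0,0]],[1,[41.1,-2.1,-6],[0,0,0]]]' ; python3 - <<'E'
from h import *
go((.4868,.0148,.0142),yaw=YAW)
E
```

```text
t: 22.82
tool_pos: [0.4874, 0.0139, 0.0673]
tcp_rot: [0.001, 0.673, 0.74, 0.0]
force: [1.1, -1.0, 0.5]
finger_gap: 0.0433
grip_force: 20.0
now 22.82 [0.4874 0.0139 0.0673] yaw 1.666 gap 0.0433
turn [ 0.001  0.001 -0.002]
(0.4868, 0.0148, 0.0142) shift cm [ 0.09 -0.06  5.31]
```

Place it, release, then lift and back off to see the whole row.

```bash
python3 -m pendant '[[1,[0.1,-0.1,2.5],[0,0,0]],[1,[0.1,-0.1,4.2],[0,0,0]],[1,[0.1,-0.1,5],[0,0,0]],[1,[0.1,-0.1,5.3],[0,0,0]],[1,[0.1,-0.1,5.3],[0,0,0]],[1,[0.1,-0.1,5.3],[0,0,0]],[-1,[0.1,-0.1,5.3],[0,0,0]],[-1,[0.1,-0.1,5.3],[0,0,0]],[-1,[0.1,-0.1,5.3],[0,0,0]],[-1,[0.1,-0.1,2],[0,0,0]],[-1,[0.1,-0.1,-4],[0,0,0]],[-1,[0.1,-0.1,-10],[0,0,0]]]'; python3 -m pendant '[[-1,[0,0,-6],[0,0,0]],[-1,[2,0,-12],[0,0,0]],[-1,[4,0,-16],[0,0,0]],[-1,[4,0,-18],[0,0,0]],[-1,[4,0,-18],[0,0,0]],[-1,[4,0,-18],[0,0,0]],[-1,[4,0,-18],[0,0,0]]]'; python3 - <<'E'
from h import *
go()
s=snap("wrist","pics/w5.png"); P=cloud(s); t=snap("top","pics/top5.png"); T=cloud(t)
for n,pw,pt,d,z in [(68,(.4633,.2697),(.4625,.2663),.068,.057),(60,(.4712,.1848),(.4698,.1813),.06,.047),(52,(.4794,.1011),(.4779,.0975),.052,.039),(44,(.488,.0174),(.4872,.0139),.044,.031)]:
  for nm,C,p in(("w",P,pw),("t",T,pt)):
    k=(np.hypot(C[...,0]-p[0],C[...,1]-p[1])<d/2+.012)&(abs(C[...,2]-z)<.006); q=C[k]
    if k.sum()>20:
      (cx,cy),r=cv2.minEnclosingCircle(q[:,:2].astype(np.float32)); print(n,nm,k.sum(),"d",round(2*r,4),"off mm",(1000*np.array([cx-p[0],cy-p[1]])).round(1),"h",np.median(q[:,2]).round(4))
E
```

```text
t: 24.32
tool_pos: [0.4851, 0.0161, 0.1682]
tcp_rot: [-0.0, 0.672, 0.741, -0.0]
force: [1.8, -0.6, -0.3]
finger_gap: 0.0914
grip_force: 0.0
t: 25.2
tool_pos: [0.4812, 0.0556, 0.3453]
tcp_rot: [-0.001, 0.672, 0.74, -0.001]
force: [-0.1, 0.9, -0.8]
finger_gap: 0.0918
grip_force: 0.0
now 25.2 [0.4812 0.0556 0.3453] yaw 1.667 gap 0.0918
68 w 873 d 0.0642 off mm [  0.7 -11.6] h 0.056
68 t 481 d 0.0687 off mm [-1.9 -0.1] h 0.0561
60 w 1376 d 0.0604 off mm [-0.5  0. ] h 0.0461
60 t 370 d 0.0604 off mm [-1.2  0.5] h 0.0462
52 w 745 d 0.0519 off mm [-1.5 -0.2] h 0.0382
44 w 407 d 0.0439 off mm [-2.1  0.6] h 0.0301
44 t 76 d 0.0432 off mm [-2.8 -2.7] h 0.0302
```

View pics/w5.png

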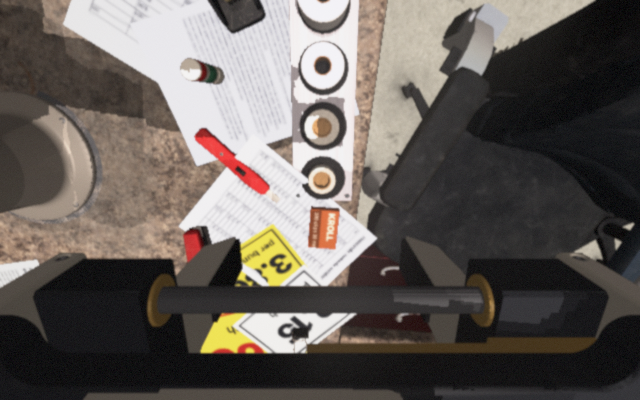

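All four rolls stand in order at (323,5), (323,66), (322,126) and (322,180), upright and within about 3 mm of their pad centres. The wrist offset for roll_68 is an artefact of the image edge; the top view puts it within 2 mm. I hand in.

```bash
python3 -c "from plant import ctrl; print(ctrl.close_job())"
```

```text
the job is handed in; nothing more can be done
None
```

The four rolls stand upright and released on their pads, largest next to the note block and smallest next to the clip carton, within about 3 mm of the pad centres (up to 4 mm in the top view for roll_44); I handed the job in at about 25 s, and no verdict was returned.

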